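# Rub down a mould seam, then hold the sprung mould open at its mark

### The arm

A 6-joint arm with a two-finger parallel gripper is mounted at the origin on the work surface. World frame = base frame: x ahead of the robot, y to its left, z up, the work surface at z = 0. Lengths are in m, angles in rad, forces in N, time in s.
With the tool pointing down it reaches from about 0.35 to 0.775 m from the base axis. Payload 7.3 kg.
Tool frame: the origin (TCP) lies on the mounting face of the last link; the fingertips stand 178 mm ahead of it and the grasp point (between the pads) lies 159 mm ahead of it (robot.tcp_to_tips is the distance from the TCP to the fingertips, in m); z points along the fingers, y is the direction in which the jaws open and shut (so a half turn about z gives the same grasp; the last joint's range is limited). The gripper opens to 92 mm and grips with 3 to 60 N. Pads are 19 mm wide; open, the fingers measure 130 mm over their backs; the gripper's body (75 mm by 190 mm) begins 47 mm behind the grasp point.
Start: joints at [1.032, 0.342, 1.524, -0, 1.275, -0.146], TCP at [0.201, 0.485, 0.405] pointing down, gripper open.
Joint ranges: [-2.53, 2.53], [-0.77, 2.02], [0.04, 2.7], [-1, 4.14], [0.28, 2.66], [-3.11, 3.11]. Speed limits (rad/s): [2.57, 2.57, 3.14, 3.14, 3.14, 3.14].

### API

Orientations are given as [roll, pitch, yaw] about the fixed x, y, z axes, in that order (R = Rz(yaw) Ry(pitch) Rx(roll)).
In Python, from cell import robot, viewer gives the robot as it stands.
- The arm moves only by the shell command python3 -m creep 'ROWS' [OPENING] [FORCE]. ROWS is JSON, a list that holds one entry, the list of rows, each a list of 6 numbers: the shift along the world's x, y, z in mm, then the turn, a rotation vector about the world's x, y, z in degrees. A call has 1 to 5 rows; each row shifts and turns the pose as measured when the row begins; what a row does not reach is not made up. A row lasts 1/12 s, in which the tool goes at most 41.7 mm and 7.16 degrees, less where a joint would pass 70% of its speed; a pose out of reach is approached as far as the arm can. A call with a gripper value outside its range is refused whole. OPENING is the closure, from -1 (fully open) to 1 (shut), set as the call begins (- or left out, the last holds). The fingers move at their own pace and stop on an object; FORCE is the grip in N (left out, the last holds). Time passes only in rows, so rows that do not move let the fingers close. It gives the time, the measured TCP pose, the force and the opening at its end, in the units of the state.
- robot.observe(): the state, without advancing time (a new reading comes with each control period).
- viewer.read_camera(name): name is "scene" or "side" or "wrist"; returns the picture (420x560x3 uint8, blue, green, red); there is no depth.
- viewer.camera_model(name): a dict with "fx", "fy", "cx", "cy" (pixels), "pose" (4x4, takes a point from camera to world coordinates); the wrist camera has in their place "mount" (4x4, takes a point from camera to tool coordinates, whose origin is the TCP and whose axes are the flange's). Camera axes: x right, y up, looking along -z (the intrinsics and any distortion apply to the point x, -y, -z); pixel columns grow to the right and rows downward; lengths in m; the calibration is good to about 2 mm. A picture is of the moment at which its call begins: read the wrist's pose just before it. camera_model takes no time and is no camera call.
- robot.hand_in(): hands the job in, once; it reports no verdict.
The state is a dict: "time": time; "qpos": joint angles; "qvel": joint speeds; "joint_efforts": joint torques, N m; "tool_pos": TCP position; "tool_rot": TCP orientation; "contact_force": force on the tool from outside, world axes, zero at the start; "torque": the same for the moment, N m; "opening": finger opening in m.
Only numpy, scipy, OpenCV 4.12 (cv2) and the standard library are available. Lean on these libraries where they do the work, as an engineer would, in place of code of your own. Each camera call takes 0.05 s, during which the arm holds its last target. There are 200 camera calls.

### The job

Before I take out the casting: take the sprung rubbing block from its tray and run it along the top seam of the closed mould from the left end to the right end (as seen from the robot), keeping its pad pressed lightly down so that its springs give a little, and stand it back in its tray. Then pull the mould press's wooden handle straight out towards the robot until the pointer on the slide is level with the brass mark, and finish while still holding it there, because the spring shuts the mould as soon as it is let go. Leave the other things on the bench alone.

Things in the scene. Friction and masses are not known exactly. Their poses are not given: they have to be found in the camera images.
- press: Fixed mould press: aluminium base 300 x 240 mm with a white plaster mould in two halves, 160 mm long (y), 85 mm thick, top 82 mm above the bench. Origin on the bench under the seam's middle. -x: pull direction, roughly to the robot; +y: along the seam to the left; z up. Back half (+x) fixed, front half on the slide. Rods and plates in front of the mould stay below 72 mm.
- seam (a point): Middle of the straight seam between the two closed halves, on the mould's flat top, 82 mm above the bench. Axes as the press; the seam runs along y from +80 mm (left end) to -80 mm (right end).
- handle (a point): Middle of the slide's wooden handle bar: 90 mm long (press y), 16 mm thick (press x), 18 mm high, top 100 mm above the bench, on two end posts (66 mm clear between them, 40 mm clear below). 56 mm of free space to the plate behind it. Moves with the slide. Axes as the press.
- slide (a joint): How far the front mould half with its handle is pulled out, in m along the press's -x: 0 is closed, 0.075 the stop. A spring pulls it shut: about 4.5 N at 0, plus 1.5 N per 10 mm; it never stays out by itself.
- pointer (a point): Top of the dark steel pointer, a thin upright blade 4 mm thick (press x) and 14 mm wide that stands on an arm beyond the left (+y) end of the slide's plate, its top 90 mm above the bench. Axes as the press. It moves with the slide.
- mark_top (a point): Middle of the top of the brass mark: upright plate 4 mm thick (press x), 20 mm wide, 72 mm above the bench, on a dark rail left of the slide; fixed, 30 to 58 mm from the closed pointer along the press's -x. Level with the pointer when both have the same x in the press's frame (they pass side by side, the mark 19 mm further left). Axes as the press.
- block: Loose rubbing block, about 0.19 kg: rubber pad 60 x 40 x 10 mm (x, y, z) under a wooden block of the same outline, with an upright wooden grip 56 mm long (x), 26 mm thick (y), from 36 to 86 mm above the origin. Origin at the middle of the unpressed pad's underside, z up. Grip it from above across its 26 mm thickness.
- pad (a joint): How far the block's pad is pushed up into the block on its springs, in m: 0 unpressed, 0.014 fully in. Pushing it takes 3.5 N to start, plus 0.7 N per mm. While pressed, the block's origin lies this far below the surface it rubs on.
- tray: Shallow open grey tray, fixed to the bench, 110 x 150 mm (x, y) and 18 mm high, walls and floor 4 mm thick; origin at the middle of its underside, z up. The block stands in it, its long side about along the tray's y.
- jar: Bystander: small closed white jar, 54 mm wide, 65 mm high, right of the press. Origin under its middle.
- jug: Bystander: clear mug, 72 mm wide, 85 mm high, left of the press. Origin under its middle.
- spatula: Bystander: flat spatula, about 250 mm long, lying to the right of the tray. Origin under its middle.
- tub1: Bystander: open clear tub of plaster, 100 x 150 x 60 mm, at the far side of the bench, right. Origin under its middle.
- flask: Bystander: dark steel casting flask, 100 mm wide, 130 mm high, left. Origin under its middle.
- form: Bystander: egg-shaped wooden form, 76 mm wide, 100 mm high, far left. Origin under its middle.
Not all that is in view belongs to the job. What is shaped like the block but red is not meant.

How it is judged:
By the outcome, as a careful person would: the job done as asked, in the order asked, and still so for the second after the job is handed in, while the arm keeps its last pose, push and grip.
It also fails if it takes over 67 s, if anything falls off the work surface, if the arm or the gripper's body presses on something with over 40 N, if the wrist force passes 120 N, or if a joint passes its speed limit or range.

## Working session

There is one attempt and no reset: what is moved stays moved. The work goes in short steps, Python scripts to look and compute and a shell command to move; the robot and the scene stay as the last step left them, time stands still between calls to the robot, and variables do not carry over. Pictures are saved under pics/ and viewed, about 8 in all and at most 12, crops included, and the job is handed in when it is done.

```bash
mkdir -p pics; ls; python3 - <<'E'
from cell import robot, viewer
import cv2,numpy as np
for n in ("scene","side"):
    im=viewer.read_camera(n); cv2.imwrite(f"pics/{n}0.png",im)
    m=viewer.camera_model(n); print(n,{k:(np.round(v,4).tolist() if k=="pose" else v) for k,v in m.items()})
print(viewer.camera_model("wrist"))
print(robot.observe())
E
```

```text
pics
scene {'fx': 444.70082551130446, 'fy': 444.70082551130446, 'cx': 282.2258099615663, 'cy': 202.12872643287295, 'pose': [[-0.6949, -0.624, 0.3574, 1.1132], [0.719, -0.5968, 0.3561, 0.5379], [-0.0089, 0.5045, 0.8634, 1.3583], [0.0, 0.0, 0.0, 1.0]]}
side {'fx': 544.5605552870227, 'fy': 544.5605552870227, 'cx': 275.056640372006, 'cy': 214.73657605991227, 'pose': [[0.8423, 0.2868, -0.4563, -0.1351], [-0.5389, 0.4552, -0.7088, -1.0613], [0.0045, 0.8429, 0.538, 0.905], [0.0, 0.0, 0.0, 1.0]]}
{'fx': 377.08060108383984, 'fy': 377.08060108383984, 'cx': 277.00322396446535, 'cy': 209.45754040080504, 'mount': array([[ 8.38832830e-04,  9.69800663e-01,  2.43897460e-01,
         6.67681833e-02],
       [ 9.99999324e-01, -1.00976642e-03,  5.75815271e-04,
         9.76038747e-04],
       [ 8.04705496e-04,  2.43896812e-01, -9.69800855e-01,
         2.04986705e-02],
       [ 0.00000000e+00,  0.00000000e+00,  0.00000000e+00,
         1.00000000e+00]])}
{'time': 0.1, 'qpos': array([ 1.03196251e+00,  3.42659846e-01,  1.52490493e+00, -3.41616071e-05,
        1.27539862e+00, -1.46020474e-01]), 'qvel': array([-0.00078953, -0.00110346, -0.00077048,  0.00164244,  0.00030868,
       -0.00236662]), 'joint_efforts': array([ 1.33533573e-03, -4.32005167e+01, -2.44693208e+01,  7.18994904e-02,
        5.26806596e-02, -4.16018929e-05]), 'tool_pos': array([0.20089847, 0.48491709, 0.40411654]), 'tool_rot': array([-3.14023174e+00, -1.67125458e-04,  2.74878917e+00]), 'contact_force': array([-0.6701693 , -0.36536204,  0.44207044]), 'torque': array([ 0.00056404, -0.03723735,  0.02040418]), 'opening': 0.09192298217706421}
```

View pics/scene0.png

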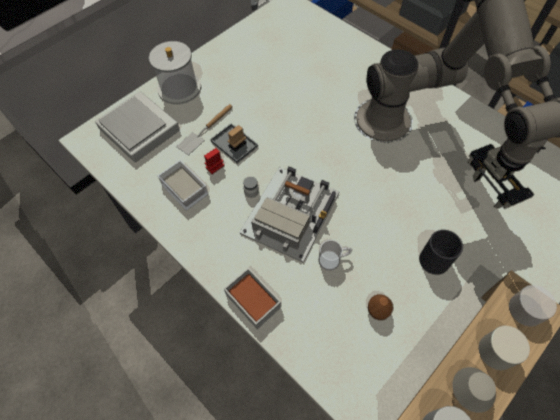

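View pics/side0.png

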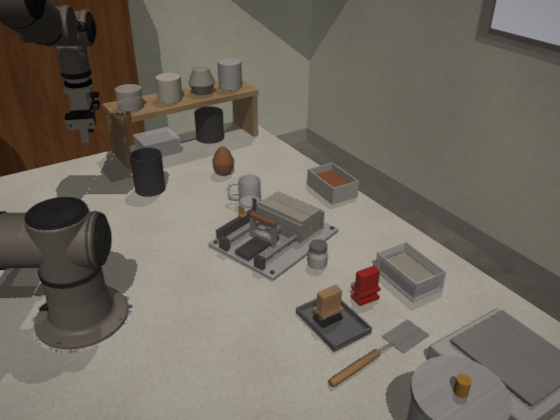

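The scene view shows the press at about (290,212) with its handle at (297,186), the block in its tray at (236,140), and the red decoy at (213,160). The side view has the block at (328,303), the handle at (262,219) and the brass mark at (242,210).

```bash
cat > h.py <<'E'
import numpy as np, cv2
from scipy.spatial.transform import Rotation as R
from cell import robot, viewer
def tool(s):
    T=np.eye(4);T[:3,:3]=R.from_euler('xyz',s['tool_rot']).as_matrix();T[:3,3]=s['tool_pos'];return T
def cam(n,T=None):
    m=viewer.camera_model(n); return m,(m['pose'] if n!='wrist' else T@m['mount'])
def ray(n,px,T=None):
    m,P=cam(n,T); d=np.array([(px[0]-m['cx'])/m['fx'],-(px[1]-m['cy'])/m['fy'],-1])
    return P[:3,3],P[:3,:3]@d
def atz(n,px,z,T=None):
    o,d=ray(n,px,T); return o+d*(z-o[2])/d[2]
def proj(n,p,T=None):
    m,P=cam(n,T); c=np.linalg.inv(P)@np.append(p,1); return np.array([m['cx']-m['fx']*c[0]/c[2],m['cy']+m['fy']*c[1]/c[2]])
def tri(obs):
    A=0;b=0
    for n,px,T in obs:
        o,d=ray(n,px,T);d=d/np.linalg.norm(d);Q=np.eye(3)-np.outer(d,d);A=A+Q;b=b+Q@o
    return np.linalg.solve(A,b)
def shot(name):
    s=robot.observe();T=tool(s);np.save(f'pics/{name}.npy',T);im=viewer.read_camera('wrist');cv2.imwrite(f'pics/{name}.png',im);return T,im
E
python3 - <<'E'
from h import *
print('block',atz('scene',(236,131),.09),atz('side',(328,292),.09))
print('tray',atz('scene',(234,143),.009),atz('side',(333,318),.009))
print('handle',tri([('scene',(297,186),None),('side',(262,219),None)]))
print('seam',atz('scene',(283,214),.082),atz('side',(292,212),.082))
print('red',atz('scene',(213,155),.09));print('jug',atz('scene',(330,262),.0))
E
```

```text
block [ 0.48862363 -0.31595795  0.09      ] [ 0.48190163 -0.3274254   0.09      ]
tray [ 0.49393984 -0.33315396  0.009     ] [ 0.49646156 -0.33528194  0.009     ]
handle [0.51065055 0.0083773  0.09387762]
seam [0.61545519 0.04458673 0.082     ] [0.61130619 0.0094356  0.082     ]
red [ 0.61850388 -0.29550054  0.09      ]
jug [0.60606725 0.24866514 0.        ]
```

```bash
r='[25,-32.5,0,0,0,-6.7]'; 
python3 -m creep '[[[25,-32,0,0,0,-6.7],[25,-32,0,0,0,-6.7],[25,-32,0,0,0,-6.7],[25,-32,0,0,0,-6.7],[25,-32,0,0,0,-6.7]]]' | tail -3
python3 -m creep '[[[25,-32,0,0,0,-6.7],[25,-32,0,0,0,-6.7],[25,-32,0,0,0,-6.7],[25,-32,0,0,0,-6.7],[25,-32,0,0,0,-6.7]]]' | tail -3
python3 -m creep '[[[25,-32,0,0,0,0],[25,-32,0,0,0,0],[25,-32,0,0,0,0],[0,0,0,0,0,0],[0,0,0,0,0,0]]]' | tail -3
```

```text
tool_rot: [-3.138, -0.003, 2.156]
contact_force: [1.0, 0.7, 0.1]
opening: 0.0917
tool_rot: [-3.136, -0.003, 1.542]
contact_force: [0.8, 0.6, 0.2]
opening: 0.0918
tool_rot: [-3.134, -0.001, 1.525]
contact_force: [-0.4, 0.2, 0.2]
opening: 0.0917
```

```bash
python3 - <<'E'
from h import *
T,im=shot('w1');print(T.round(3))
cv2.imwrite('pics/w1v.png',cv2.resize(im,(784,588),interpolation=cv2.INTER_CUBIC))
E
```

```text
[[ 0.046  0.999 -0.007  0.529]
 [ 0.999 -0.046  0.001  0.051]
 [ 0.001 -0.007 -1.     0.399]
 [ 0.     0.     0.     1.   ]]
```

View pics/w1v.png

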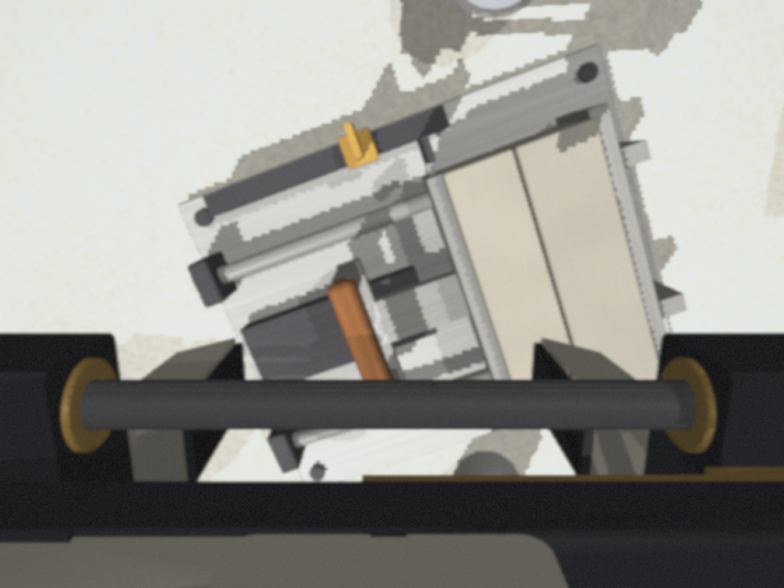

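The wrist view (shown at 1.4x) has the seam from (515,150) down to (573,340), the brass mark's top edge around (351,140), the pointer at about (430,148) and the handle's left end at (343,287). The press is yawed about +17°.

```bash

python3 -m creep '[[[0,-40,0,0,0,0],[0,-40,0,0,0,0],[0,-40,0,0,0,0],[0,0,0,0,0,0],[0,0,0,0,0,0]]]' | tail -3
python3 - <<'E'
from h import *
T,im=shot('w2');cv2.imwrite('pics/w2v.png',cv2.resize(im,(784,588),interpolation=cv2.INTER_CUBIC))
E
python3 -m creep '[[[-5,-41,0,0,0,0],[-5,-41,0,0,0,0],[-5,-41,0,0,0,0],[-5,-41,0,0,0,0],[-5,-41,0,0,0,0]]]' | tail -3
python3 -m creep '[[[0,-30,0,0,0,0],[0,0,0,0,0,0],[0,0,0,0,0,0]]]'
python3 - <<'E'
from h import *
T,im=shot('w3');cv2.imwrite('pics/w3v.png',cv2.resize(im,(784,588),interpolation=cv2.INTER_CUBIC))
T=np.load('pics/w1.npy')
for n,p,z in (('seamL',(515,150),.082),('seam2',(573,340),.082),('mark',(351,140),.072),('ptr',(430,148),.09),('handleL',(343,287),.1)):
    print(n,atz('wrist',np.array(p)/1.4,z,T).round(4))
E
```

```text
tool_rot: [-3.132, -0.003, 1.536]
contact_force: [0.4, 1.2, -1.0]
opening: 0.0918
tool_rot: [-3.133, -0.007, 1.563]
contact_force: [1.7, 0.3, 0.3]
opening: 0.0914
time: 2.53
tool_pos: [0.5027, -0.2911, 0.3986]
tool_rot: [-3.132, -0.006, 1.563]
contact_force: [-0.3, 0.4, 0.3]
opening: 0.0919
seamL [0.5979 0.1205 0.082 ]
seam2 [0.6335 0.0105 0.082 ]
mark [0.5089 0.1301 0.072 ]
ptr [0.5515 0.1235 0.09  ]
handleL [0.5018 0.0527 0.1   ]
```

View pics/w2v.png

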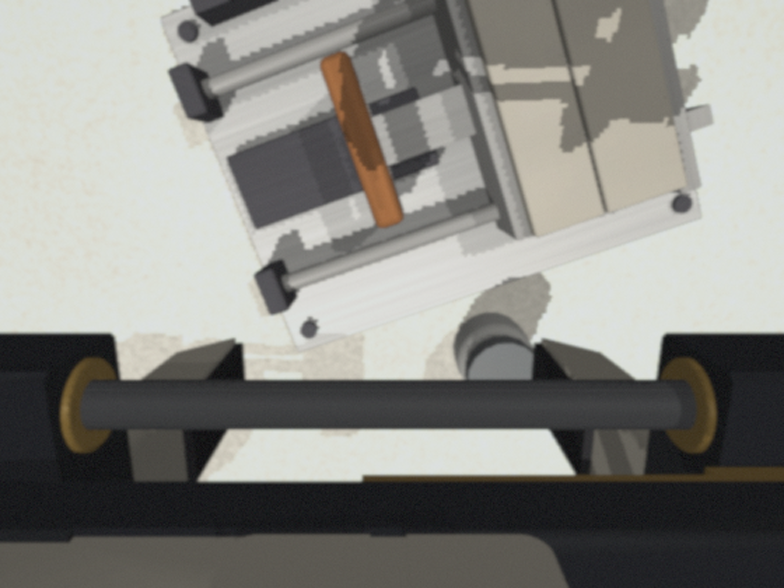

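View pics/w3v.png

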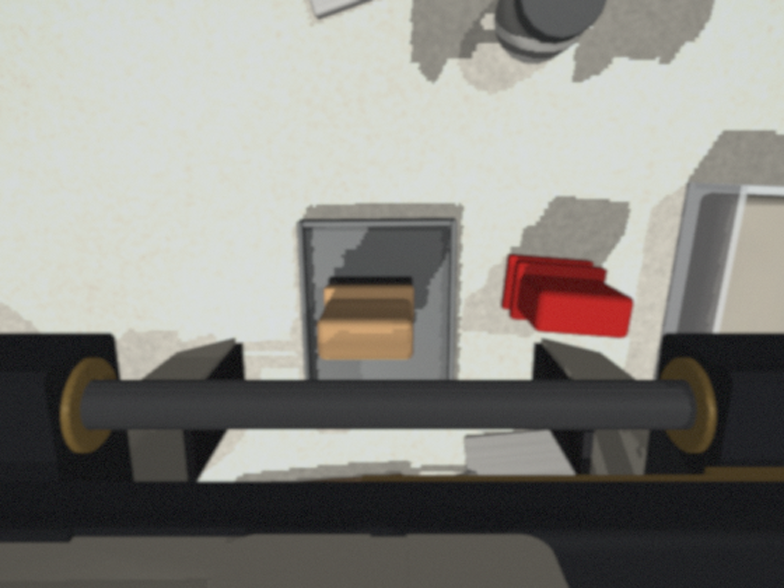

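The second wrist view shows the seam's right end at (606,211), the handle from (337,55) to (389,225) and the jar at (495,350). The third shows the tray at x 303–455 with its top edge at row 222, and the block's grip top spanning roughly (320..412, 310..358), with the red decoy to its right. I'll check the block's orientation by overlaying its model.

```bash

python3 -m creep '[[[0,-41,0,0,0,0],[0,-41,0,0,0,0],[0,-15,0,0,0,0],[0,0,0,0,0,0],[0,0,0,0,0,0]]]'|tail -4
python3 - <<'E'
from h import *
T,im=shot('w4')
c=atz('wrist',(366/1.4,335/1.4),.09,np.load('pics/w3.npy'));print('grip top',c)
T1,T2=np.load('pics/w1.npy'),np.load('pics/w2.npy')
f=lambda p,z,T:atz('wrist',np.array(p)/1.4,z,T)
a,b=f((515,150),.082,T1),f((606,211),.082,T2);print('seam',a,b,np.linalg.norm(a-b),'mid',(a+b)/2,'yaw',np.degrees(np.arctan2(*( [-(a-b)[0],(a-b)[1]]))))
a,b=f((337,55),.1,T2),f((389,225),.1,T2);print('handle',a,b,np.linalg.norm(a-b),(a+b)/2,'yaw',np.degrees(np.arctan2(-(a-b)[0],(a-b)[1])))
A=cv2.resize(im[60:260,120:400],None,fx=2.0,fy=2.0,interpolation=cv2.INTER_CUBIC)
s=viewer.read_camera('side')[240:360,270:410];B=cv2.resize(s,None,fx=2.,fy=2.)
o=np.zeros((560,800,3),np.uint8);o[:400,:560]=A;o[320:560,520:800]=B;cv2.imwrite('pics/w4v.png',o)
E
```

```text
tool_pos: [0.5076, -0.378, 0.3991]
tool_rot: [-3.132, -0.01, 1.579]
contact_force: [-0.1, -0.2, 0.2]
opening: 0.0916
grip top [ 0.48607003 -0.31993698  0.09      ]
seam [0.59793908 0.12050874 0.082     ] [ 0.64435077 -0.02902208  0.082     ] 0.15656791196380826 mid [0.62114493 0.04574333 0.082     ] yaw 17.243407480043192
handle [0.50174849 0.05272322 0.1       ] [ 0.52435864 -0.03078534  0.1       ] 0.08651530163096889 [0.51305357 0.01096894 0.1       ] yaw 15.149756261389285
```

View pics/w4v.png

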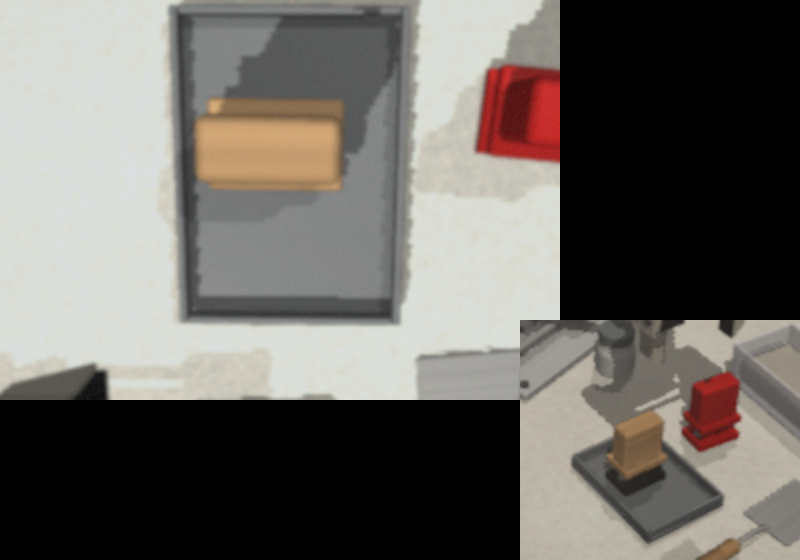

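The block's long side actually lies along the world x axis, across the tray's long side and not along it as the notes say. I'll therefore grip it with tool yaw 0, jaws along world y.

```bash
cat >> h.py <<'E'
def goal(x,y,zg,yaw):
    "delta (mm, deg) that brings the grasp point to x,y,zg, tool down at yaw (deg)"
    s=robot.observe();T=tool(s);Rg=R.from_euler('xyz',[np.pi,0,np.radians(yaw)])
    d=(np.array([x,y,zg+.159])-T[:3,3])*1e3
    r=np.degrees((Rg*R.from_matrix(T[:3,:3]).inv()).as_rotvec())
    print('d mm',d.round(1),'rot',r.round(1),'grasp pt',(T[:3,3]+T[:3,2]*.159).round(4),'yaw',np.degrees(s['tool_rot'][2]).round(2),'F',s['contact_force'].round(1),'open',round(s['opening'],4),'q6',s['qpos'][5].round(2),'t',s['time'])
E
python3 - <<'E'
from h import *
T=np.load('pics/w4.npy');g=lambda p,z:atz('wrist',(120+p[0]/2,60+p[1]/2),z,T)[:2].round(4)
print('grip corners',[g(p,.09) for p in((196,117),(341,119),(196,181),(341,183))]);print('mid',g((268.5,150),.09))
print('tray',[g(p,.018) for p in((170,6),(413,5),(180,323),(400,323))])
b=g((268.5,150),.09)
goal(b[0],b[1],.12,0)
E
```

```text
grip corners [array([ 0.4588, -0.3118]), array([ 0.513, -0.312]), array([ 0.4582, -0.3355]), array([ 0.5134, -0.3357])]
mid [ 0.4859 -0.3237]
tray [array([ 0.4367, -0.2634]), array([ 0.5463, -0.2621]), array([ 0.4365, -0.4118]), array([ 0.5458, -0.4104])]
d mm [ -21.7   53.7 -120.3] rot [ -0.9  -0.  -90.5] grasp pt [ 0.5061 -0.3759  0.2403] yaw 90.55 F [ 0.1 -0.9  0.4] open 0.0919 q6 -0.77 t 3.1
```

```bash

python3 -m creep '[[[-4,10,0,-0.2,0,-7],[-4,10,0,-0.2,0,-7],[-4,10,0,-0.2,0,-7],[-4,10,0,-0.2,0,-7],[-4,10,0,0,0,-7]]]'|tail -4
python3 -m creep '[[[0,0,0,0,0,-7],[0,0,0,0,0,-7],[0,0,0,0,0,-7],[0,0,0,0,0,-7],[0,0,0,0,0,-7]]]'|tail -4
python3 -m creep '[[[0,0,-10,0,0,-7],[0,0,-10,0,0,-7],[0,0,-10,0,0,-6],[0,0,0,0,0,0],[0,0,0,0,0,0]]]'|tail -4
python3 -c "
from h import *
goal(.4859,-.3235,.070,0)"
```

```text
tool_pos: [0.4889, -0.317, 0.3999]
tool_rot: [-3.135, 0.003, 0.959]
contact_force: [0.3, 0.8, 0.3]
opening: 0.0916
tool_pos: [0.4894, -0.3035, 0.4027]
tool_rot: [-3.134, 0.001, 0.334]
contact_force: [0.1, -0.2, 0.1]
opening: 0.0919
tool_pos: [0.4904, -0.2933, 0.3748]
tool_rot: [-3.135, -0.001, -0.023]
contact_force: [0.7, 0.3, -0.4]
opening: 0.0917
d mm [  -4.5  -30.2 -145.8] rot [-0.4  0.1  1.3] grasp pt [ 0.4906 -0.2922  0.2158] yaw -1.29 F [ 0.7  0.3 -0.4] open 0.0917 q6 0.92 t 4.35
```

```bash

python3 -m creep '[[[-4,-15,-15,-0.4,0,1.3],[0,-15,-15,0,0,0],[0,0,-15,0,0,0],[0,0,-10,0,0,0],[0,0,0,0,0,0]]]'|tail -4
python3 -c "
from h import *
goal(.4859,-.3235,.070,0)"
```

```text
tool_pos: [0.4876, -0.3218, 0.3209]
tool_rot: [3.138, -0.006, 0.017]
contact_force: [-0.6, 0.1, 0.1]
opening: 0.0919
d mm [ -1.7  -1.7 -91.9] rot [ 0.2  0.3 -1. ] grasp pt [ 0.4885 -0.3223  0.1619] yaw 0.99 F [-0.6  0.1  0.1] open 0.0919 q6 0.84 t 4.7667
```

```bash

python3 -m creep '[[[-2,-1,-20,0,0.3,-1],[0,0,-20,0,0,0],[0,0,-20,0,0,0],[0,0,-20,0,0,0],[0,0,-10,0,0,0]]]'|tail -4
python3 -m creep '[[[0,0,0,0,0,0],[0,0,0,0,0,0]]]'|tail -4
python3 -c "
from h import *
goal(.4859,-.3235,.070,0)"
```

```text
tool_pos: [0.4873, -0.3236, 0.2326]
tool_rot: [3.133, -0.008, 0.003]
contact_force: [0.0, 0.3, -0.3]
opening: 0.0916
tool_pos: [0.4873, -0.3234, 0.2313]
tool_rot: [3.135, -0.006, 0.004]
contact_force: [-0.1, 0.2, 0.4]
opening: 0.0922
d mm [-1.4 -0.1 -2.3] rot [ 0.4  0.3 -0.3] grasp pt [ 0.4882 -0.3244  0.0723] yaw 0.25 F [-0.1  0.2  0.4] open 0.0922 q6 0.85 t 5.35
```

Well centred, so I'll correct the tilt and close.

```bash

python3 -m creep '[[[-2,0,-3,0.4,0.3,0],[0,0,0,0,0,0],[0,0,0,0,0,0]]]'|tail -4
python3 -m creep '[[[0,0,0,0,0,0],[0,0,0,0,0,0],[0,0,0,0,0,0],[0,0,0,0,0,0],[0,0,0,0,0,0]]]' 1 40|tail -4
python3 -m creep '[[[0,0,0,0,0,0],[0,0,0,0,0,0],[0,0,0,0,0,0],[0,0,0,0,0,0],[0,0,0,0,0,0]]]'|tail -4
python3 -c "
from h import *
goal(.4859,-.3235,.070,0)"
```

```text
tool_pos: [0.486, -0.3239, 0.2311]
tool_rot: [3.14, -0.003, 0.005]
contact_force: [-0.2, 0.4, -0.5]
opening: 0.0919
tool_pos: [0.4865, -0.3244, 0.2338]
tool_rot: [3.137, -0.007, 0.005]
contact_force: [-0.0, 0.4, -0.9]
opening: 0.0633
tool_pos: [0.4865, -0.3243, 0.2338]
tool_rot: [3.137, -0.007, 0.005]
contact_force: [1.1, 0.8, -0.1]
opening: 0.0294
d mm [-0.6  0.8 -4.8] rot [ 0.3  0.4 -0.3] grasp pt [ 0.4876 -0.3251  0.0748] yaw 0.3 F [ 1.1  0.8 -0.1] open 0.0294 q6 0.85 t 6.4333
```

```bash

python3 -m creep '[[[0,0,0,0,0,0],[0,0,0,0,0,0],[0,0,0,0,0,0]]]'|tail -4
python3 -c "
from h import *
goal(.4859,-.3235,.070,0)"
python3 -m creep '[[[0,0,15,0,0,0],[0,0,30,0,0,0],[0,0,30,0,0,0],[0,0,30,0,0,0],[0,0,0,0,0,0]]]'|tail -4
python3 - <<'E'
from h import *
goal(.598,.1205,.2,17)
T,im=shot('w5')
s=viewer.read_camera('side')
o=np.zeros((420,800,3),np.uint8);o[:,:560]=im;o[:,560:]=s[:420,220:460];cv2.imwrite('pics/w5v.png',o)
E
```

```text
tool_pos: [0.4865, -0.3243, 0.2337]
tool_rot: [3.137, -0.007, 0.005]
contact_force: [0.4, 0.1, 0.0]
opening: 0.0258
d mm [-0.6  0.8 -4.7] rot [ 0.3  0.4 -0.3] grasp pt [ 0.4876 -0.325   0.0748] yaw 0.3 F [0.4 0.1 0. ] open 0.0258 q6 0.85 t 6.6833
tool_pos: [0.485, -0.3231, 0.3385]
tool_rot: [-3.139, 0.001, 0.005]
contact_force: [2.2, -1.4, -0.9]
opening: 0.0257
d mm [113.  443.6  20.5] rot [-0.1 -0.1 16.7] grasp pt [ 0.4848 -0.3227  0.1795] yaw 0.29 F [ 2.2 -1.4 -0.9] open 0.0257 q6 0.85 t 7.1
```

View pics/w5v.png

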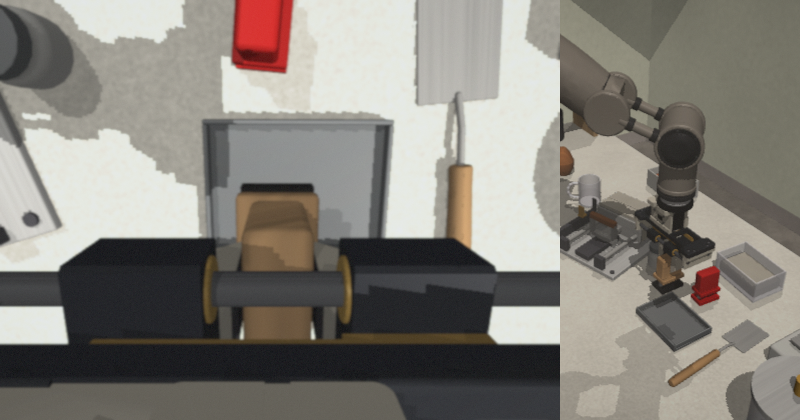

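The block is held and hanging level over its tray, gripped across 25.8 mm. Now I'll carry it over the seam's left end.

```bash

python3 -m creep '[[[0,20,12,0,0,1],[10,39,10,0,0,2],[10,39,0,0,0,2],[10,39,0,0,0,2],[10,39,0,0,0,2]]]'|tail -4
python3 -m creep '[[[10,39,0,0,0,2],[10,39,0,0,0,2],[10,39,0,0,0,2],[10,39,0,0,0,2],[10,39,0,0,0,0]]]'|tail -4
python3 -m creep '[[[10,25,0,0,0,0],[0,0,0,0,0,0],[0,0,0,0,0,0]]]'|tail -4
python3 -c "
from h import *
goal(.5989,.1174,.158,17.2)"
```

```text
tool_pos: [0.521, -0.1475, 0.3467]
tool_rot: [-3.128, 0.019, 0.155]
contact_force: [1.5, 0.7, -2.1]
opening: 0.0258
tool_pos: [0.5688, 0.0556, 0.3367]
tool_rot: [-3.12, 0.036, 0.302]
contact_force: [0.9, -0.5, -1.3]
opening: 0.0256
tool_pos: [0.5782, 0.0904, 0.3299]
tool_rot: [-3.115, 0.045, 0.312]
contact_force: [0.0, -1.2, -2.1]
opening: 0.0258
d mm [ 20.7  27.  -12.9] rot [-0.7 -2.9 -0.6] grasp pt [0.5702 0.0922 0.1711] yaw 17.87 F [ 0.  -1.2 -2.1] open 0.0258 q6 1.28 t 8.2833
```

```bash

python3 -m creep '[[[10,13,0,-0.4,-1.5,-0.3],[10,13,0,-0.4,-1.5,-0.3],[0,0,0,0,0,0],[0,0,0,0,0,0]]]'|tail -4
python3 -c "
from h import *
goal(.5989,.1174,.158,17.2)"
```

```text
tool_pos: [0.5972, 0.1142, 0.3233]
tool_rot: [3.14, 0.01, 0.299]
contact_force: [0.6, -1.1, -2.0]
opening: 0.0259
d mm [ 1.7  3.2 -6.3] rot [ 0.3 -0.5  0.1] grasp pt [0.5957 0.1135 0.1643] yaw 17.11 F [ 0.6 -1.1 -2. ] open 0.0259 q6 1.34 t 8.6167
```

```bash

python3 -m creep '[[[3,3,-3,0.3,-0.5,0],[0,1,-4,0,0,0],[0,0,-3,0,0,0],[0,0,0,0,0,0]]]'|tail -4
python3 -c "
from h import *
goal(.5989,.1174,.149,17.2)"
```

```text
tool_pos: [0.5995, 0.1149, 0.311]
tool_rot: [-3.139, 0.003, 0.295]
contact_force: [-0.4, 2.2, 3.6]
opening: 0.0258
d mm [-0.6  2.5 -3. ] rot [-0.1 -0.2  0.3] grasp pt [0.5989 0.1151 0.152 ] yaw 16.87 F [-0.4  2.2  3.6] open 0.0258 q6 1.34 t 8.95
```

```bash

python3 -m creep '[[[-1,4,-1,0,0,0.2],[-1,4,-1,0,0,0],[0,0,0,0,0,0]]]'|tail -4
python3 -c "
from h import *
goal(.6211,.0457,.149,17.2)"
python3 -m creep '[[[2.4,-7.6,0,0,0,0],[2.4,-7.6,0,0,0,0],[2.4,-7.6,0,0,0,0]]]'|tail -4
python3 -c "
from h import *
goal(.6211,.0457,.149,17.2)"
```

```text
tool_pos: [0.598, 0.1216, 0.3108]
tool_rot: [3.141, -0.0, 0.297]
contact_force: [-2.0, 1.1, 2.5]
opening: 0.0257
d mm [ 23.1 -75.9  -2.8] rot [0.1 0.  0.2] grasp pt [0.5981 0.1214 0.1518] yaw 17.0 F [-2.   1.1  2.5] open 0.0257 q6 1.35 t 9.2
tool_pos: [0.6045, 0.1001, 0.3118]
tool_rot: [-3.139, -0.001, 0.3]
contact_force: [-1.5, 2.6, 2.1]
opening: 0.0257
d mm [ 16.6 -54.4  -3.8] rot [-0.1  0.   0. ] grasp pt [0.6045 0.1005 0.1528] yaw 17.19 F [-1.5  2.6  2.1] open 0.0257 q6 1.31 t 9.45
```

```bash

python3 -m creep '[[[-2.4,7.6,-1.5,0,0,0],[-2.4,7.6,-1.5,0,0,0],[-2.4,7.6,-1.5,0,0,0],[0,0,-1,0,0,0]]]'|tail -4
python3 -c "
from h import *
goal(.6211,.0457,.149,17.2)"
python3 -m creep '[[[2.4,-7.6,-0.8,0,0,0],[2.4,-7.6,-0.8,0,0,0],[2.4,-7.6,-0.8,0,0,0]]]'|tail -4
python3 -c "
from h import *
goal(.6211,.0457,.149,17.2)"
```

```text
tool_pos: [0.5988, 0.1202, 0.3073]
tool_rot: [3.138, -0.005, 0.295]
contact_force: [-1.9, 2.8, 4.7]
opening: 0.0257
d mm [ 22.3 -74.5   0.7] rot [0.1 0.3 0.3] grasp pt [0.5997 0.1199 0.1483] yaw 16.93 F [-1.9  2.8  4.7] open 0.0257 q6 1.35 t 9.7833
tool_pos: [0.6041, 0.1032, 0.3053]
tool_rot: [-3.136, -0.005, 0.3]
contact_force: [-2.5, 4.7, 7.2]
opening: 0.0259
d mm [ 17.  -57.5   2.7] rot [-0.4  0.2  0. ] grasp pt [0.6046 0.1043 0.1463] yaw 17.19 F [-2.5  4.7  7.2] open 0.0259 q6 1.31 t 10.0333
```

```bash

python3 -m creep '[[[2.4,-7.6,2,0,0,0],[2.4,-7.6,0,0,0,0],[2.4,-7.6,-0.4,0,0,0],[2.4,-7.6,-0.4,0,0,0]]]'|tail -4
python3 -c "
from h import *
goal(.6211,.0457,.149,17.2)"
```

```text
tool_pos: [0.6118, 0.0788, 0.3068]
tool_rot: [-3.123, -0.003, 0.305]
contact_force: [-1.2, 3.9, 5.3]
opening: 0.0259
d mm [  9.3 -33.1   1.2] rot [-1.1 -0.1 -0.3] grasp pt [0.6114 0.0818 0.1478] yaw 17.45 F [-1.2  3.9  5.3] open 0.0259 q6 1.26 t 10.3667
```

```bash

python3 -m creep '[[[2.6,-7.6,0,-0.4,0,-0.1],[2.6,-7.6,-0.3,-0.4,0,-0.1],[2.4,-7.6,-0.3,-0.4,0,0],[2.4,-7.6,-0.3,-0.3,0,0],[2.4,-7.6,-0.3,-0.3,0,0]]]'|tail -4
python3 -c "
from h import *
goal(.6211,.0457,.149,17.2)"
```

```text
tool_pos: [0.6222, 0.0475, 0.3062]
tool_rot: [-3.139, 0.008, 0.306]
contact_force: [-1.8, 4.4, 6.7]
opening: 0.0258
d mm [-1.1 -1.8  1.8] rot [ 0.  -0.5 -0.3] grasp pt [0.6209 0.0474 0.1472] yaw 17.55 F [-1.8  4.4  6.7] open 0.0258 q6 1.22 t 10.7833
```

```bash

python3 -m creep '[[[2.4,-7.6,-0.2,-0.3,0,0],[2.4,-7.6,-0.2,-0.3,0,0],[2.4,-7.6,-0.2,-0.3,0,0]]]'|tail -4
python3 -c "
from h import *
goal(.6448,-.0307,.149,17.2)"
```

```text
tool_pos: [0.6286, 0.0288, 0.3061]
tool_rot: [3.137, 0.012, 0.31]
contact_force: [-0.6, 3.5, 5.5]
opening: 0.0257
d mm [ 16.2 -59.5   1.9] rot [ 0.5 -0.6 -0.5] grasp pt [0.627  0.0275 0.1472] yaw 17.74 F [-0.6  3.5  5.5] open 0.0257 q6 1.19 t 11.0333
```

```bash

python3 -m creep '[[[2.4,-7.6,0,0,-0.2,-0.2],[2.4,-7.6,0,0,-0.2,-0.2],[2.4,-7.6,-0.2,0,-0.2,-0.2],[2.4,-7.6,-0.2,0,-0.1,0],[2.4,-7.6,-0.2,0,-0.1,0]]]'|tail -4
python3 -c "
from h import *
goal(.6448,-.0307,.149,17.2)"
```

```text
tool_pos: [0.6389, -0.0022, 0.306]
tool_rot: [-3.135, 0.001, 0.305]
contact_force: [-2.4, 3.6, 5.7]
opening: 0.0256
d mm [  5.9 -28.5   2. ] rot [-0.3 -0.2 -0.3] grasp pt [ 0.6384 -0.0014  0.147 ] yaw 17.46 F [-2.4  3.6  5.7] open 0.0256 q6 1.14 t 11.45
```

```bash

python3 -m creep '[[[1.6,-7.6,0,0,0,-0.1],[1.6,-7.6,0,0,0,-0.1],[1.6,-7.6,0,0,0,0],[2,-7.6,0,0,0,0]]]'|tail -4
python3 -c "
from h import *
goal(.6448,-.0307,.149,17.2)"
```

```text
tool_pos: [0.6448, -0.0271, 0.3066]
tool_rot: [-3.124, 0.001, 0.306]
contact_force: [-1.7, 3.6, 4.6]
opening: 0.0257
d mm [-0.  -3.6  1.4] rot [-1.  -0.4 -0.3] grasp pt [ 0.6438 -0.0244  0.1476] yaw 17.51 F [-1.7  3.6  4.6] open 0.0257 q6 1.1 t 11.7833
```

```bash

python3 -m creep '[[[1,-6,-0.5,-0.7,-0.3,-0.3],[0,0,0,0,0,0]]]'|tail -4
python3 -c "
from h import *
goal(.6448,-.0307,.149,17.2)"
python3 -m creep '[[[0,0,15,0,0,0],[0,0,30,0,0,0],[0,0,25,0,0,0],[0,0,0,0,0,0]]]'|tail -4
python3 -c "
from h import *
goal(.487,-.325,.22,0)"
```

```text
tool_pos: [0.6459, -0.032, 0.3065]
tool_rot: [-3.134, -0.001, 0.301]
contact_force: [-0.6, -4.8, 4.9]
opening: 0.0259
d mm [-1.1  1.3  1.5] rot [-0.4 -0.1 -0.1] grasp pt [ 0.6458 -0.0309  0.1475] yaw 17.25 F [-0.6 -4.8  4.9] open 0.0259 q6 1.1 t 11.95
tool_pos: [0.6448, -0.0294, 0.373]
tool_rot: [-3.126, 0.008, 0.303]
contact_force: [0.6, -0.2, -1.3]
opening: 0.0257
d mm [-157.8 -295.6    6. ] rot [ -0.8  -0.6 -17.4] grasp pt [ 0.6428 -0.0274  0.214 ] yaw 17.38 F [ 0.6 -0.2 -1.3] open 0.0257 q6 1.1 t 12.2833
```

```bash

python3 -m creep '[[[-19,-36,2,0,0,-2.2],[-19,-36,2,0,0,-2.2],[-19,-36,2,0,0,-2.2],[-19,-36,2,0,0,-2.2],[-19,-36,2,0,0,-2.2]]]'|tail -4
python3 -m creep '[[[-19,-36,0,0,0,-2.2],[-19,-36,0,0,0,-2.2],[0,0,0,0,0,0],[0,0,0,0,0,0]]]'|tail -4
python3 -c "
from h import *
goal(.487,-.328,.0755,0)"
```

```text
tool_pos: [0.5479, -0.2026, 0.3739]
tool_rot: [-3.113, 0.015, 0.122]
contact_force: [0.2, -0.7, -1.2]
opening: 0.0258
tool_pos: [0.5032, -0.2818, 0.366]
tool_rot: [-3.106, 0.025, 0.033]
contact_force: [-0.9, 0.9, -2.5]
opening: 0.0258
d mm [ -16.2  -46.2 -131.5] rot [-2.  -1.5 -1.9] grasp pt [ 0.499  -0.2762  0.2072] yaw 1.9 F [-0.9  0.9 -2.5] open 0.0258 q6 0.89 t 13.0333
```

```bash

python3 -m creep '[[[-8,-23,-15,-1,-0.8,-1],[-8,-23,-15,-1,-0.8,-1],[0,0,-15,0,0,0],[0,0,-15,0,0,0],[0,0,0,0,0,0]]]'|tail -4
python3 -c "
from h import *
goal(.487,-.328,.0755,0)"
```

```text
tool_pos: [0.4877, -0.3246, 0.2976]
tool_rot: [-3.135, 0.002, 0.002]
contact_force: [-0.3, 0.7, -2.8]
opening: 0.0256
d mm [ -0.7  -3.4 -63.1] rot [-0.4 -0.1 -0.1] grasp pt [ 0.4874 -0.3235  0.1386] yaw 0.09 F [-0.3  0.7 -2.8] open 0.0256 q6 0.85 t 13.45
```

```bash

python3 -m creep '[[[-1,-3,-20,-0.3,0,0],[0,0,-18,0,0,0],[0,0,-12,0,0,0],[0,0,-4,0,0,0],[0,0,0,0,0,0]]]'|tail -4
python3 -c "
from h import *
goal(.487,-.328,.0755,0)"
```

```text
tool_pos: [0.4897, -0.3214, 0.2398]
tool_rot: [-3.134, 0.005, 0.01]
contact_force: [-0.7, -0.1, -1.9]
opening: 0.026
d mm [-2.7 -6.6 -5.3] rot [-0.4 -0.3 -0.6] grasp pt [ 0.4889 -0.3202  0.0808] yaw 0.57 F [-0.7 -0.1 -1.9] open 0.026 q6 0.85 t 13.8667
```

```bash

python3 -m creep '[[[0,-3,-2,-0.4,-0.3,-0.5],[0,0,-2,0,0,0],[0,0,0,0,0,0]]]'|tail -4
python3 -c "
from h import *
goal(.487,-.328,.0755,0)"
```

```text
tool_pos: [0.4911, -0.3233, 0.2371]
tool_rot: [3.14, -0.002, 0.003]
contact_force: [0.1, -0.8, -2.2]
opening: 0.0254
d mm [-4.1 -4.7 -2.6] rot [ 0.1  0.1 -0.2] grasp pt [ 0.4915 -0.3235  0.0781] yaw 0.18 F [ 0.1 -0.8 -2.2] open 0.0254 q6 0.85 t 14.1167
```

```bash

python3 -m creep '[[[-1,0,-2,0,0,0],[0,0,-1.5,0,0,0],[0,0,0,0,0,0]]]'|tail -4
python3 -c "
from h import *
goal(.487,-.328,.0755,0)"
```

```text
tool_pos: [0.4905, -0.3236, 0.2352]
tool_rot: [3.138, -0.005, 0.003]
contact_force: [0.0, -0.1, -2.9]
opening: 0.0257
d mm [-3.5 -4.4 -0.7] rot [ 0.2  0.3 -0.2] grasp pt [ 0.4913 -0.3241  0.0762] yaw 0.18 F [ 0.  -0.1 -2.9] open 0.0257 q6 0.85 t 14.3667
```

```bash

python3 -m creep '[[[0,0,-2,0,0,0],[0,0,-1,0,0,0],[0,0,0,0,0,0]]]'|tail -4
python3 -c "
from h import *
goal(.487,-.328,.0755,0)"
```

```text
tool_pos: [0.4905, -0.3238, 0.2333]
tool_rot: [3.137, -0.007, 0.003]
contact_force: [-0.2, 1.1, 2.8]
opening: 0.0262
d mm [-3.5 -4.2  1.2] rot [ 0.2  0.4 -0.2] grasp pt [ 0.4916 -0.3245  0.0743] yaw 0.16 F [-0.2  1.1  2.8] open 0.0262 q6 0.85 t 14.6167
```

```bash

python3 -m creep '[[[0,0,0,0,0,0],[0,0,0,0,0,0],[0,0,0,0,0,0],[0,0,0,0,0,0],[0,0,0,0,0,0]]]' -1|tail -2
python3 -m creep '[[[0,0,0,0,0,0],[0,0,0,0,0,0],[0,0,0,0,0,0]]]' |tail -2
python3 -m creep '[[[0,0,15,0,0,0],[0,0,30,0,0,0],[0,0,35,0,0,0],[0,0,35,0,0,0],[0,0,35,0,0,0]]]'|tail -4
python3 - <<'E'
from h import *
T,im=shot('w6')
s=viewer.read_camera('side')
o=np.zeros((420,800,3),np.uint8);o[:,:560]=im;o[:,560:]=s[:420,220:460];cv2.imwrite('pics/w6v.png',o)
goal(.53,0.0,.24,107.2)
E
```

```text
contact_force: [-0.3, -0.3, 0.6]
opening: 0.0549
contact_force: [0.7, -0.3, -0.6]
opening: 0.0749
tool_pos: [0.4884, -0.3224, 0.3795]
tool_rot: [-3.134, 0.008, 0.002]
contact_force: [1.2, -0.5, -0.4]
opening: 0.0914
d mm [ 40.6 323.1  14.1] rot [-1.000e-01  2.000e-01  1.071e+02] grasp pt [ 0.4898 -0.3233  0.2259] yaw 0.14 F [ 0.4 -0.7 -0.8] open 0.0918 q6 0.85 t 15.8
```

View pics/w6v.png

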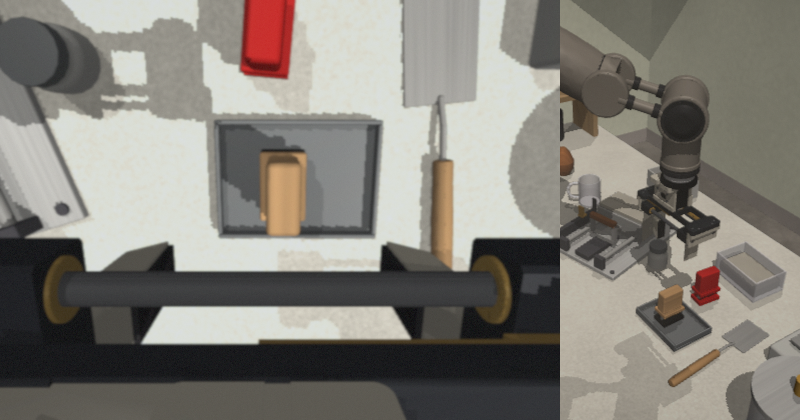

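The block stands upright in its tray and the gripper is clear of it. Next I'll turn, set the opening to about 50 mm (the plate behind the handle is close) and go to the handle.

```bash

python3 -m creep '[[[2,22,2,0,0,7.1],[2,22,2,0,0,7.1],[2,22,2,0,0,7.1],[2,22,2,0,0,7.1],[2,22,2,0,0,7.1]]]' -0.09|tail -4
python3 -m creep '[[[2,22,0,0,0,7.1],[2,22,0,0,0,7.1],[2,22,0,0,0,7.1],[2,22,0,0,0,7.1],[2,22,0,0,0,7.1]]]'|tail -4
python3 -m creep '[[[2,22,0,0,0,7],[2,22,0,0,0,7],[2,22,0,0,0,7],[0,10,0,0,0,7],[0,0,0,0,0,7]]]'|tail -4
python3 -c "
from h import *
goal(.513,.011,.15,107.2)"
```

```text
tool_pos: [0.4983, -0.2134, 0.3948]
tool_rot: [3.137, -0.004, 0.628]
contact_force: [0.2, 0.3, 0.2]
opening: 0.0631
tool_pos: [0.5075, -0.0979, 0.3924]
tool_rot: [3.139, -0.004, 1.253]
contact_force: [-0.3, 0.4, 0.0]
opening: 0.0498
tool_pos: [0.5127, -0.0141, 0.3896]
tool_rot: [-3.141, -0.006, 1.881]
contact_force: [0.3, 1.3, -0.2]
opening: 0.0502
d mm [  0.3  25.1 -80.6] rot [-0.3 -0.1 -0.5] grasp pt [ 0.5123 -0.0131  0.2306] yaw 107.75 F [ 0.3  1.3 -0.2] open 0.0502 q6 -0.49 t 17.05
```

```bash

python3 -m creep '[[[0,13,-20,-0.3,0,-0.5],[0,12,-20,0,0,0],[0,0,-20,0,0,0],[0,0,-10,0,0,0],[0,0,0,0,0,0]]]'|tail -4
python3 - <<'E'
from h import *
goal(.513,.011,.092,107.2)
T,im=shot('w7');cv2.imwrite('pics/w7v.png',cv2.resize(im,(784,588),interpolation=cv2.INTER_CUBIC))
E
```

```text
tool_pos: [0.5117, 0.0141, 0.3157]
tool_rot: [-3.141, -0.001, 1.883]
contact_force: [0.2, -0.1, -0.4]
opening: 0.0498
d mm [  1.3  -3.1 -64.7] rot [-0.  -0.1 -0.7] grasp pt [0.5115 0.0141 0.1567] yaw 107.91 F [ 0.2 -0.1 -0.4] open 0.0498 q6 -0.43 t 17.4667
```

View pics/w7v.png

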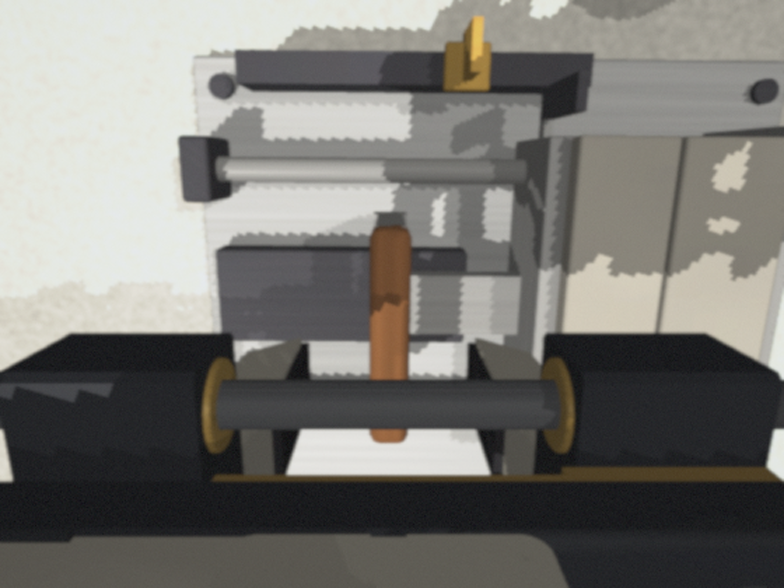

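Handle bar is at (371–410, 227–442), square to the jaws and centred between the fingers. The mark's top strip is at about (477,38). The pointer is hard to pick out near (545–590, 60–140), so I'll zoom in.

```bash
python3 - <<'E'
from h import *
a=cv2.imread('pics/w7.png')[0:130,290:450];b=cv2.imread('pics/w1.png')[65:165,220:380]
c=lambda x:cv2.convertScaleAbs(cv2.resize(x,None,fx=4,fy=4,interpolation=cv2.INTER_CUBIC)[:,:],alpha=1.6,beta=20)
o=np.zeros((600,800,3),np.uint8);A=cv2.resize(c(a),(480,390));B=cv2.resize(c(b),(336,210));
o[:390,:480]=A;o[390:600,464:800]=B;cv2.imwrite('pics/z1.png',o)
T=np.load('pics/w7.npy');f=lambda p,z:atz('wrist',np.array(p)/1.4,z,T)
a,b=f((390,227),.1),f((389,442),.1);print('handle ends',a,b,np.linalg.norm(a-b),(a+b)/2);print('mark',f((477,38),.072))
ex=np.array([np.cos(np.radians(17.2)),np.sin(np.radians(17.2))]);
print('handle x',ex@((a+b)/2)[:2],'mark x',ex@f((477,38),.072)[:2],'seam',ex@[.6211,.0457])
a,b=f((683,140),.082),f((660,320),.082);print('seam yaw',np.degrees(np.arctan2(-(a-b)[0],(a-b)[1])),ex@a[:2],ex@b[:2])
E
```

```text
handle ends [0.49837226 0.05509307 0.1       ] [ 0.52526107 -0.02889764  0.1       ] 0.08818983951530204 [0.51181667 0.01309772 0.1       ]
mark [0.50894865 0.13210457 0.072     ]
handle x 0.492800489270767 mark x 0.5252520152945179 seam 0.6068372486012006
seam yaw 18.15815569412816 0.6055792638868311 0.6067983844227854
```

View pics/z1.png

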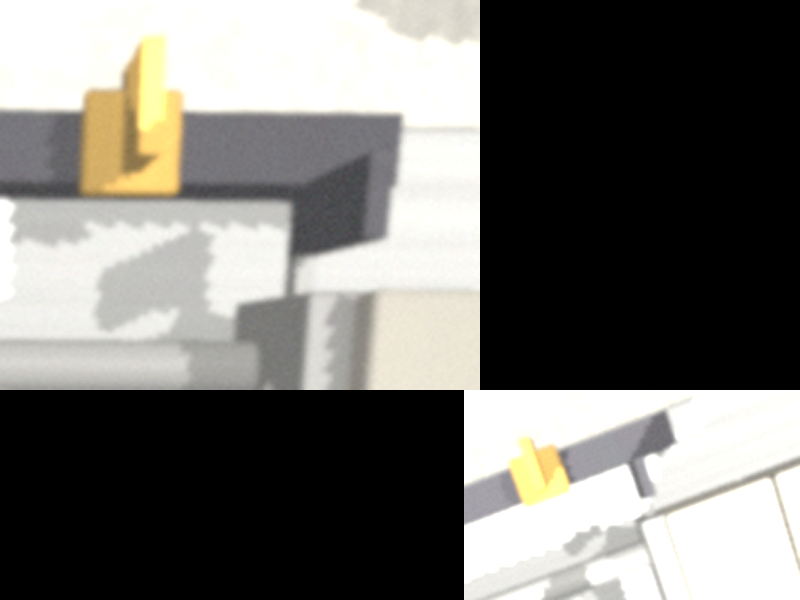

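```bash
python3 - <<'E'
from h import *
T=np.load('pics/w7.npy')
y=np.radians(17.3);ex=np.array([np.cos(y),np.sin(y)]);ey=np.array([-ex[1],ex[0]])
p=atz('wrist',(290+378/3,197/3),.09,T)[:2]
m=atz('wrist',(290+151/3,82/3),.072,T)[:2]
print(p,m,'dx',ex@(p-m),'dy',ey@(m-p))
E
python3 -m creep '[[[1,-2,-20,0,0,-0.5],[0,0,-20,0,0,0],[0,0,-15,0,0,0],[0,0,-5,0,0,0],[0,0,0,0,0,0]]]'|tail -4
python3 -c "
from h import *
goal(.512,.012,.092,107.3)"
```

```text
[0.55040522 0.12256671] [0.50878462 0.1319513 ] dx 0.03694697561212776 dy 0.021336964584378157
tool_pos: [0.5144, 0.0111, 0.2582]
tool_rot: [3.135, 0.003, 1.873]
contact_force: [-0.5, -0.7, 0.1]
opening: 0.0497
d mm [-2.4  0.9 -7.2] rot [ 0.1  0.4 -0. ] grasp pt [0.5155 0.0109 0.0992] yaw 107.33 F [-0.5 -0.7  0.1] open 0.0497 q6 -0.43 t 17.9333
```

```bash

python3 -m creep '[[[-2,1,-5,0,0.4,0],[0,0,-3,0,0,0],[0,0,0,0,0,0]]]'|tail -4
python3 -m creep '[[[0,0,0,0,0,0],[0,0,0,0,0,0],[0,0,0,0,0,0],[0,0,0,0,0,0],[0,0,0,0,0,0]]]' 1 55|tail -2
python3 -m creep '[[[0,0,0,0,0,0],[0,0,0,0,0,0],[0,0,0,0,0,0],[0,0,0,0,0,0],[0,0,0,0,0,0]]]'|tail -2
python3 -c "
from h import *
goal(.512,.012,.092,107.3)"
```

```text
tool_pos: [0.5131, 0.0118, 0.252]
tool_rot: [3.139, 0.002, 1.873]
contact_force: [-0.5, -1.3, 1.0]
opening: 0.0503
contact_force: [-0.7, -0.4, 1.2]
opening: 0.0212
contact_force: [0.3, -0.2, -0.9]
opening: 0.0154
d mm [-0.6  0.6 -3.2] rot [ 0.2  0.2 -0.1] grasp pt [0.513  0.0109 0.0952] yaw 107.37 F [ 0.3 -0.2 -0.9] open 0.0154 q6 -0.43 t 19.0167
```

```bash

python3 -m creep '[[[-4.8,-1.5,0,0,0,0],[-4.8,-1.5,0,0,0,0],[-4.8,-1.5,0,0,0,0],[-4.8,-1.5,0,0,0,0],[-4.8,-1.5,0,0,0,0]]]'|tail -4
python3 -c "
from h import *
goal(.513-.0353,.0109-.011,.095,107.3)"
```

```text
tool_pos: [0.4922, 0.0053, 0.2542]
tool_rot: [3.124, 0.006, 1.873]
contact_force: [7.7, 3.9, -5.1]
opening: 0.0154
d mm [-14.5  -5.4  -0.2] rot [ 0.   1.1 -0. ] grasp pt [0.4951 0.0053 0.0952] yaw 107.33 F [ 7.7  3.9 -5.1] open 0.0154 q6 -0.45 t 19.4333
```

```bash

python3 -m creep '[[[-4.8,-1.6,0,0,0.5,0],[-4.8,-1.6,0,0,0.5,0],[-4.8,-1.6,0,0,0.4,0],[-3,-1,0,0,0.3,0]]]'|tail -4
python3 -c "
from h import *
goal(.513-.0353,.0109-.011,.095,107.3)"
```

```text
tool_pos: [0.4789, 0.0002, 0.2542]
tool_rot: [3.135, 0.0, 1.873]
contact_force: [8.9, 4.5, -9.6]
opening: 0.0157
d mm [-1.2 -0.3 -0.2] rot [-0.1  0.4  0. ] grasp pt [0.4799 0.0005 0.0952] yaw 107.29 F [ 8.9  4.5 -9.6] open 0.0157 q6 -0.46 t 19.7667
```

```bash

python3 -m creep '[[[-1,-0.5,-1,0,0.2,0],[0,0,-0.5,0,0,0],[0,0,0,0,0,0]]]'|tail -3
python3 - <<'E'
from h import *
goal(.513-.0353,.0109-.011,.095,107.3)
T,im=shot('w8')
a=im[0:200,240:440];o=cv2.resize(a,(600,600),interpolation=cv2.INTER_CUBIC);cv2.imwrite('pics/w8v.png',cv2.convertScaleAbs(o,alpha=1.6,beta=20))
E
```

```text
tool_rot: [3.124, 0.001, 1.872]
contact_force: [8.2, 2.7, -11.6]
opening: 0.0154
d mm [-3.5 -1.2 -0.2] rot [-0.2  1.   0.1] grasp pt [0.4839 0.0017 0.0952] yaw 107.24 F [  8.2   2.7 -11.6] open 0.0154 q6 -0.47 t 20.0167
```

View pics/w8v.png

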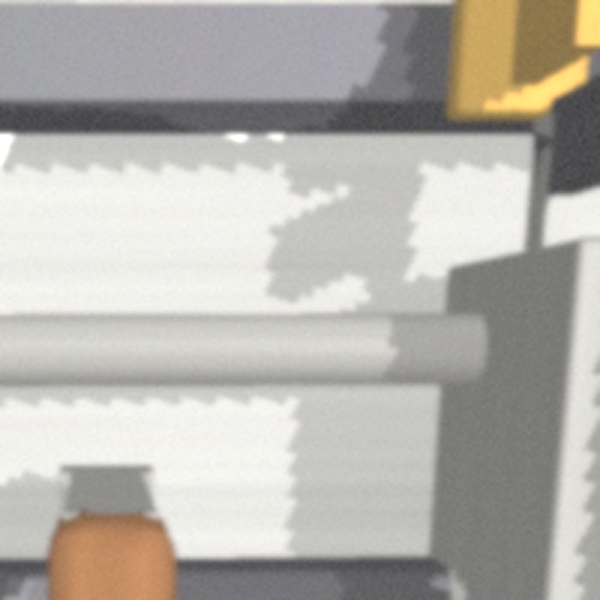

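```bash

python3 -m creep '[[[-4,-1.2,-1,0,0.5,0],[-4,-1.2,-1,0,0.5,0],[-5,-1.5,-1,0,0.5,0]]]'|tail -3
cat > g.py <<'E'
from h import *
for i in range(3): viewer.read_camera('wrist')
goal(.513-.0353,.0109-.011,.095,107.3)
s=robot.observe();T=tool(s);g=T[:3,3]+T[:3,2]*.159;y=np.radians(17.3)
print('pull',1e3*((.513-g[0])*np.cos(y)+(.0109-g[1])*np.sin(y)))
E
python3 g.py; python3 - <<'E'
from h import *
T,im=shot('w9')
for n,p in (('mark',(.5088,.132,.072)),('ptr closed-37',(.5504-.0353,.1226-.011,.09))): print(n,proj('wrist',np.array(p),T))
E
```

```text
tool_rot: [3.128, -0.001, 1.872]
contact_force: [10.5, 6.6, -1.7]
opening: 0.0153
d mm [ 4.   1.6 -0.1] rot [-0.3  0.7  0.1] grasp pt [ 0.4757 -0.0009  0.0952] yaw 107.24 F [ 9.   5.1 -0.7] open 0.0159 q6 -0.47 t 20.4667
pull 39.15524421417251
mark [462.16805843 -19.46985687]
ptr closed-37 [479.72246648  30.45402105]
```

```bash
python3 - <<'E'
from h import *
y=np.radians(17.3);ex=np.array([np.cos(y),np.sin(y),0]);ey=np.array([-ex[1],ex[0],0]);ez=np.array([0,0,1.])
M=np.array([.5088,.132,0]);P0=np.array([.5504,.1226,0])
def panel(n,u0,v0,pull):
    T=np.load(f'pics/{n}.npy');c=cv2.imread(f'pics/{n}.png')[v0:v0+100,u0:u0+130]
    r=cv2.convertScaleAbs(cv2.resize(c,None,fx=3,fy=3,interpolation=cv2.INTER_CUBIC),alpha=1.7,beta=15);o=r.copy()
    for c0,w,top,bot,col in((M,10,.072,.045,(255,0,0)),(P0-ex*pull,7,.09,.06,(0,0,255))):
        q=lambda a,b,z:tuple(np.int32(((proj('wrist',c0+ex*a*.002+ey*b*w*1e-3+ez*z,T)-[u0-.0,v0])*3+1)))
        for a,b in((-1,-1),(-1,1),(1,-1),(1,1)): cv2.line(o,q(a,b,top),q(a,b,bot),col,1)
        cv2.polylines(o,[np.array([q(-1,-1,top),q(-1,1,top),q(1,1,top),q(1,-1,top)])],True,col,1)
    return np.hstack([r,o])
o=np.vstack([panel('w9',410,0,.0392),panel('w7',310,0,0)]);print(o.shape);cv2.imwrite('pics/z2.png',o)
E
```

```text
(600, 780, 3)
```

View pics/z2.png

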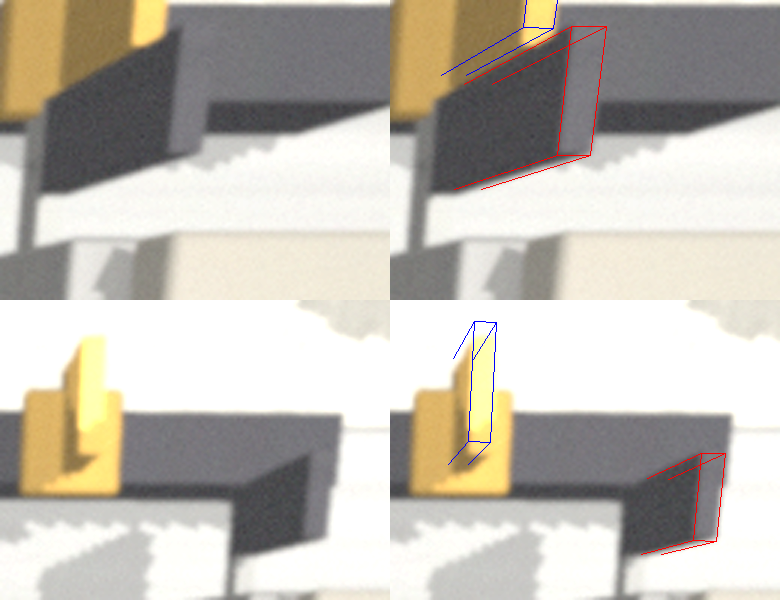

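In the last view (w9 on top, w7 below, model overlays on the right), the pointer's outline matches at a pull of 39.2 mm, with its top-face left edge at (182,25)–(168,153). The mark's x edges match at 133–163, with only its y about 2–3 mm nearer. So level is at a pull of about 37 mm, and I need to ease back roughly 2.2 mm.

```bash

python3 -m creep '[[[-2.4,-0.7,0,0,0.5,0]]]'|tail -2;python3 g.py
```

```text
contact_force: [11.9, 2.2, -19.4]
opening: 0.0155
d mm [ 4.9  2.1 -0.2] rot [-0.3  0.5  0.1] grasp pt [ 0.4742 -0.0014  0.0952] yaw 107.24 F [ 9.9  4.2 -8.5] open 0.0158 q6 -0.48 t 20.75
pull 40.73357044588707
```

```bash

python3 -m creep '[[[1.5,0.5,-1,0,0.2,0]]]'|tail -2;python3 g.py
```

```text
contact_force: [7.4, 7.7, 9.0]
opening: 0.0157
d mm [ 1.6  1.  -0.1] rot [-0.3  0.7  0.1] grasp pt [ 4.78e-01 -2.00e-04  9.51e-02] yaw 107.23 F [ 9.6  6.5 -0.1] open 0.0159 q6 -0.47 t 20.9833
pull 36.69347984877024
```

```bash
for i in 1 2 3 4 5 6; do python3 g.py | tail -1; done; python3 - <<'E'
from h import *
T,im=shot('w10');T9=np.load('pics/w9.npy');a=cv2.imread('pics/w9.png')
y=np.radians(17.3);ex=np.array([np.cos(y),np.sin(y),0])
def tm(u,v,w,h,):
    r=cv2.matchTemplate(im[max(0,v-12):v+h+12,u-15:u+w+15],a[v:v+h,u:u+w],cv2.TM_CCOEFF_NORMED);_,s,_,l=cv2.minMaxLoc(r);return l[0]-15,l[1]-min(12,v),round(s,3)
print('pointer shift',tm(425,20,55,40),'mark foot shift',tm(410,14,20,28))
print('pred ptr',proj('wrist',np.array([.5504,.1226,.09])-ex*.0367,T)-proj('wrist',np.array([.5504,.1226,.09])-ex*.0392,T9),'pred mark',proj('wrist',np.array([.5088,.12,.04]),T)-proj('wrist',np.array([.5088,.12,.04]),T9))
print(robot.observe()['time'],robot.observe()['contact_force'])
E
```

```text
pull 36.76429661980527
pull 36.77097527612346
pull 36.79103952905514
pull 36.77125273321809
pull 36.77239591056125
pull 36.769789751063755
pointer shift (0, 0, 0.981) mark foot shift (-2, 2, 0.778)
pred ptr [0.20442838 0.02633401] pred mark [-5.07149372  0.09887619]
21.9333 [ 8.36857706  6.01033948 -0.5032624 ]
```

```bash
python3 - <<'E'
from h import *
a,b=cv2.imread('pics/w9.png'),cv2.imread('pics/w10.png');T9,T=np.load('pics/w9.npy'),np.load('pics/w10.npy')
def tm(u,v,w,h):
    A=cv2.resize(a[v:v+h,u:u+w],None,fx=4,fy=4,interpolation=cv2.INTER_CUBIC)
    B=cv2.resize(b[v-8:v+h+8,u-12:u+w+12],None,fx=4,fy=4,interpolation=cv2.INTER_CUBIC)
    _,s,_,l=cv2.minMaxLoc(cv2.matchTemplate(B,A,cv2.TM_CCOEFF_NORMED));return l[0]/4-12,l[1]/4-8,round(s,3)
for u,v,w,h,z in((401,8,22,36,.035),(398,10,30,28,.035),(90,20,90,80,.01),(60,60,100,100,.02)):
    p=atz('wrist',(u+w/2,v+h/2),z,T9);print(tm(u,v,w,h),'pred',proj('wrist',p,T)-np.array([u+w/2,v+h/2]))
E
```

```text
(-5.25, 0.0, 0.984) pred [-4.95922102  0.10816995]
(-5.25, 1.75, 0.936) pred [-4.96587514  0.10927105]
(-4.5, 0.0, 0.998) pred [-4.27291692  0.13045988]
(-4.75, 0.25, 0.998) pred [-4.35054369  0.10389075]
```

The image shift of the mark and base agrees with the measured pull, the pointer stays fixed relative to the hand, and the hold is steady. Handing in.

```bash
python3 -c "
from h import *
print(robot.hand_in());s=robot.observe();print(s['time'],s['opening'],s['contact_force'])"; python3 g.py | tail -1
```

```text
the job is handed in; nothing more can be done
None
the job is handed in; nothing more can be done
the job is handed in; nothing more can be done
```

I rubbed the seam from its left end to its right end and stood the block back upright in its tray. I then pulled the handle until the pointer was level with the brass mark and handed in at about 22 s, still gripping it.

- **Rubbing:** The block's centre ran from about +78 mm to −80 mm along the seam, within about 3 mm of the line. I judge the pad was pressed in about 5–8 mm, from the wrist force. My first attempt at the left end pressed only about 1 mm, so I went back and ran the whole seam properly.
- **Handle:** The pull held steady at 36.8 mm, against my estimate of 37 mm for level (36.9 mm from the closest view, 38.7 mm from a rougher early one). The pointer did not shift in the hand. Four image checks of the mark and base agreed with the measured movement to about 0.4 px; one further match on the mark's foot was poor because the pointer overlapped it. In the closest views the top of the mark was out of frame, so being level rests on fitted edges, good to about 1 mm.
- **Disagreement with the notes:** The block stood with its long side across the tray's long side, not along it. I put it back the way I found it.
- **Not seen:** The last picture of the block, taken just after I let it go, showed it upright in the tray. I could not read the state after handing in.

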